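Index the tea-glass carousel and fill its empty place

TASK

Turn the revolving tea-glass stand by pushing on one of its spokes, gently, the short way round, until the empty place comes to the red band at the front and you feel the spring catch drop in and hold the tray; do not force it against the catch. Then take the amber glass that stands on the worktop and set it down softly, upright, in that empty place, and leave everything else as it is.

Things in the scene. Friction and masses are not known exactly. Their poses are not given: they have to be found in the camera images.
- stand: fixed round steel plate of the revolving stand, 390 mm across, 8 mm thick, lying on the worktop; origin on its axis at worktop height. Its -x axis points at the middle of the red band painted on its front edge (the side towards the robot), 80 mm long. Nothing of the stand moves but the tray and the catch.
- carousel: the turning aluminium tray, 310 mm across, coaxial with the stand; origin on the axis at worktop height, z up; top face 40 mm above the worktop. Places 105 mm from the axis along its -x (the empty one), +x, +y and -y. Turns freely about z, without end stops, at 1 to 3 N on a spoke. Centre post 24 mm thick with a 38 mm knob, up to 122 mm above the worktop.
- empty_place (a point): centre of the empty place, on the tray top, turning with the tray: a wire ring, 56 mm free inside, 5 mm high. It starts 35 to 68 degrees off the band's middle, clockwise seen from above (on its left seen from the robot), so the short way is to turn the tray anticlockwise seen from above. The other way a neighbour's notch comes first and locks.
- spoke (a point): on the centre line of the spoke at the empty place's anticlockwise side, 115 mm from the axis. Four spokes lie at 45 degrees between the places: level steel bars 8 mm thick, centre line 45 mm above the tray top, from the post to 136 mm from the axis, then bent down to the tray. Pushed from the empty place's side, where a finger has room, it turns the tray the right way.
- mark (a point): fixed point 105 mm from the axis at tray-top height, straight in from the middle of the red band. The band only shows roughly where the empty place must come: the catch bracket is clamped on by hand, and the catch drops in with the place anywhere up to 12 degrees before or after this point, so only its feel tells.
- catch (a joint): sprung pin sliding inwards under the tray at the stand's far side (m): about 0 to 0.002 while it rides the smooth ring under the tray, 0.008 once dropped into a notch. There are four notches, one for each place. Once in, it holds the tray both ways (1.5 mm play at the rim); the push on the spoke, under 3 N till then, rises by about 4 N for each mm of the spoke's give.
- cup3: the amber glass to be placed, standing mouth up on the worktop: 72 mm high, foot 46 mm across, 60 mm across from 44 mm up to the rim, 110 to 220 g; origin at the centre of its underside
- cup1: amber glass like cup3, standing in a place of the tray; to be left there
- cup2: amber glass like cup3, standing in a place of the tray; to be left there
- sugar_bowl: blue plastic sugar bowl, 72 mm across, 50 mm high, standing in a place of the tray; to be left there; origin at the centre of its underside
- pot: white ceramic teapot, 148 mm across the belly, 142 mm high, spout and handle reaching 122 mm from its middle, on the worktop at the left; to be left alone
- tea_tin: green tea tin, 86 mm across, 118 mm high, on the worktop at the right; to be left alone
Things that resemble listed ones, but are neither listed nor needed, are in the scene too. What is shaped like the cup3 but purple or yellow is not meant. Leave any yellow look-alike of the cup2 alone.

How it is judged:
By the outcome, as a careful person would: the job done as asked, in the order asked, and still so for the second after the job is handed in, with the robot touching nothing.
It also fails if it takes over 72 s, if anything falls off the work surface, if the arm or the gripper's body presses on something with over 40 N, if the wrist force passes 120 N, or if a joint passes its speed limit or range.

ROBOT

A 7-joint arm with a two-finger parallel gripper is mounted at the origin on the work surface. World frame = base frame: x ahead of the robot, y to its left, z up, the work surface at z = 0. Lengths are in mm, angles in rad, forces in N, time in s.
With the tool pointing down it reaches from about 400 to 875 mm from the base axis. Payload 4.4 kg.
Tool frame: the origin (TCP) lies at the very end of the fingers, on their centre line; the grasp point (between the pads) lies 19 mm behind it (ctrl.pinch_z is the z of the grasp point in the tool frame, in mm); z points along the fingers, x is the direction in which the jaws open and shut, and the axes are right-handed (so a half turn about z gives the same grasp; the last joint's range is limited). The gripper opens to 85 mm and grips with 20 to 120 N. Pads are 22 mm wide; open, the fingers measure 114 mm over their backs; the gripper's body (76 mm by 85 mm) begins 54 mm behind the grasp point. The pads swing forward as they close: fully open they stand 13 mm farther back than shut.
Start: joints at [1.123, 0.628, 0.038, 1.517, -0.027, 0.996, -0.02], TCP at [242.213, -603.201, 231.313] pointing down, gripper open.
Joint ranges: [-3.06, 3.06], [-0.37, 2.12], [-1.25, 1.32], [0.18, 2.47], [-1.1, 4.24], [0.23, 1.98], [-2.94, 2.94]. Speed limits (rad/s): [2.57, 2.57, 3.14, 3.14, 3.14, 3.14, 3.14].

INTERFACE

Orientations are given as [roll, pitch, yaw] about the fixed x, y, z axes, in that order (R = Rz(yaw) Ry(pitch) Rx(roll)).
In Python, from cell import sensors, get_image, order, ctrl gives the robot as it stands.
- The arm moves only by the tool arm_command, never from a script. Its argument "rows" is a list that holds one entry, the list of rows, each a list of 6 numbers: the shift along the tool's x, y, z in mm, then the turn, a rotation vector about the tool's x, y, z in degrees. A call has 1 to 20 rows; each row is the pose to reach, as a shift and turn from the pose commanded when the call began, along the tool's axes at that moment; what a row does not reach only later rows make up. A row lasts 1/12 s, in which the tool goes at most 41.7 mm and 7.16 degrees, less where a joint would pass 70% of its speed; a pose out of reach is approached as far as the arm can. A call with a gripper value outside its range is refused whole. "claw" is the opening, from -1 (shut) to 1 (fully open), set as the call begins (left out, the last holds). The fingers move at their own pace and stop on an object; the grip force is fixed at half the most. Time passes only in rows, so rows that repeat a pose let the fingers close. It gives the time, the measured TCP pose, the force and the opening at its end, in the units of the state.
- sensors.read_state(): the state, without advancing time (a new reading comes with each control period).
- get_image(name): name is "scene" or "top" or "wrist"; returns a dict with "pixels" (400x640x3 uint8, red, green, blue), "z_map" (400x640 float32, mm along the optical axis (not along the pixel's ray), 0 where there is no reading), "K" (3x3 intrinsics, pixels), "pose" (4x4, takes a point from camera to world coordinates). Camera axes: x right, y up, looking along -z (the intrinsics and any distortion apply to the point x, -y, -z); pixel columns grow to the right and rows downward; lengths in mm; the calibration is good to about 2 mm. A picture is of the moment at which its call begins.
- order.finish_job(): hands the job in, once; it reports no verdict.
The state is a dict: "clock": time; "qpos": joint angles; "qd": joint speeds; "tau": joint torques, N m; "eef_pos": TCP position; "tool_rot": TCP orientation; "force": force on the tool from outside, world axes, zero at the start; "torque": the same for the moment, N m; "width": finger opening in mm.
Only numpy, scipy, OpenCV 4.12 (cv2) and the standard library are available. Lean on these libraries where they do the work, as an engineer would, in place of code of your own. Each camera call takes 0.05 s, during which the arm holds its last target.

## Working session

There is one attempt and no reset: what is moved stays moved. The work goes in short steps, Python scripts to look and compute and a tool call to move; the robot and the scene stay as the last step left them, time stands still between calls to the robot, and variables do not carry over. Pictures are saved under pics/ and viewed, and the job is handed in when it is done.

Besides the shell and the picture viewer there is one more tool, called after "Emit:" as name(argument=value, ...) on one line, values as JSON. arm_command: Moves the arm, as the interface text tells. Its arguments: {"type":"object","properties":{"rows":{"type":"array","items":{"type":"array","items":{"type":"array","items":{"type":"number"}}}},"claw":{"type":"number"}},"required":["rows"]}

```bash
ls; mkdir -p pics
python3 - <<'E'
from cell import sensors,get_image,ctrl
import cv2,numpy as np
s=sensors.read_state();print(s);print(ctrl.pinch_z)
for n in("scene","top","wrist"):
    im=get_image(n);cv2.imwrite(f"pics/{n}0.png",im["pixels"][:,:,::-1]);np.savez(f"{n}0.npz",**im);print(n,im["K"].tolist(),im["pose"].round(3).tolist())
E
```

```text
pics
{'clock': 0.0, 'qpos': array([ 1.12318826,  0.62937145,  0.03842072,  1.51835567, -0.02702499,
        0.99629631, -0.02001493]), 'qd': array([-0.00066304,  0.00131622,  0.00092895, -0.00097269,  0.0004713 ,
        0.00048317, -0.00047642]), 'tau': array([-3.92328354e-05, -5.63405156e+01,  1.22631211e+00, -1.93449068e+01,
        1.09521937e-02,  1.06411308e-02, -1.15941015e-05]), 'eef_pos': array([ 242.00331795, -602.60069976,  230.37622153]), 'tool_rot': array([-3.14158561e+00,  1.91380871e-03, -1.18899933e+00]), 'force': array([-0.10985742, -0.20100729,  0.1226017 ]), 'torque': array([ 0.0950855 , -0.03102775, -0.02710166]), 'width': 85.64612950184605}
-18.700000000000003
scene [[379.12576904867234, 0.0, 320.3646149775984], [0.0, 379.12576904867234, 197.82316237634885], [0.0, 0.0, 1.0]] [[-0.645, -0.512, 0.567, 1092.11], [0.764, -0.44, 0.472, 539.502], [0.007, 0.738, 0.675, 755.201], [0.0, 0.0, 0.0, 1.0]]
top [[515.9841120310807, 0.0, 316.689848413075], [0.0, 515.9841120310807, 198.09385380496167], [0.0, 0.0, 1.0]] [[0.019, 0.991, -0.13, 350.42], [-1.0, 0.018, -0.009, 61.441], [-0.006, 0.13, 0.992, 1426.794], [0.0, 0.0, 0.0, 1.0]]
wrist [[358.26539288738815, 0.0, 320.0453872977401], [0.0, 358.26539288738815, 197.91052440990364], [0.0, 0.0, 1.0]] [[0.373, 0.883, 0.286, 315.098], [-0.928, 0.355, 0.114, -574.567], [-0.001, -0.308, 0.951, 373.724], [0.0, 0.0, 0.0, 1.0]]
```

View pics/scene0.png

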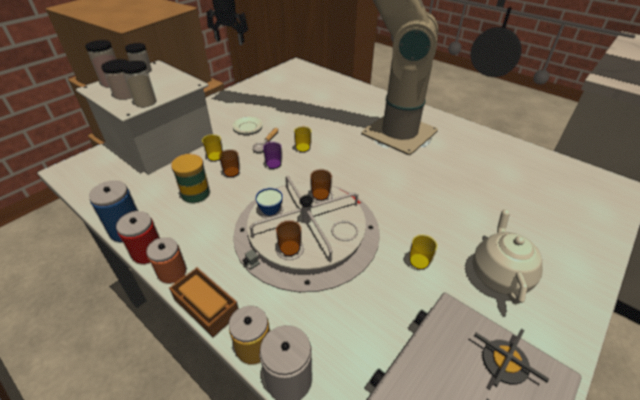

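View pics/top0.png

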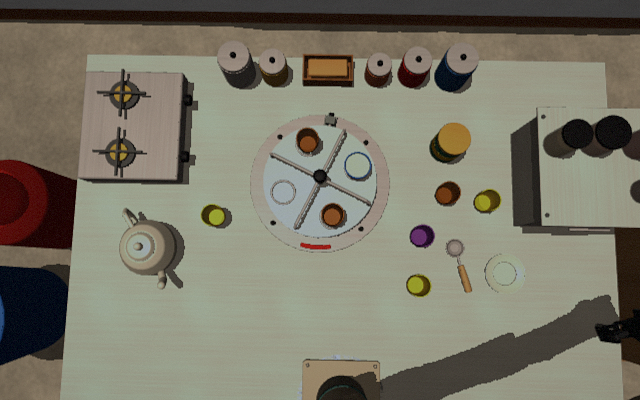

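View pics/wrist0.png

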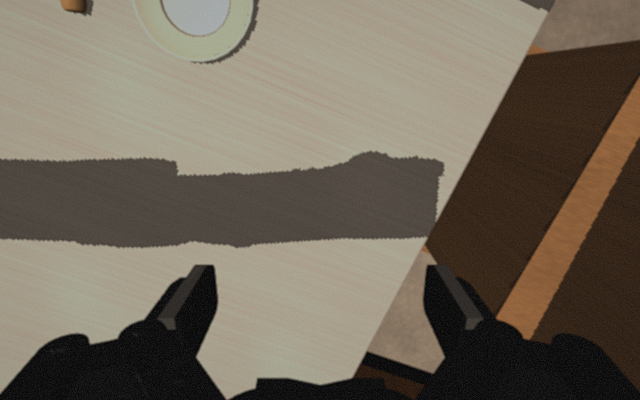

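The top view shows the stand's hub at (320,177), the empty ring at (283,192), the red band at (316,246) and the free amber glass at (447,193). A yellow glass stands beside it at (486,201). I'll enlarge these.

```bash
cat > h.py <<'E'
import numpy as np,cv2
from scipy.spatial.transform import Rotation as R
def load(n): return dict(np.load(n+".npz"))
def ray(im,u,v):
    K,P=im["K"],im["pose"];d=np.array([(u-K[0,2])/K[0,0],-(v-K[1,2])/K[1,1],-1.]);return P[:3,3],P[:3,:3]@d
def atz(im,u,v,z):
    o,d=ray(im,u,v);return o+d*(z-o[2])/d[2]
def proj(im,p):
    K,P=im["K"],im["pose"];q=P[:3,:3].T@(np.asarray(p,float)-P[:3,3]);return K[0,2]+K[0,0]*q[0]/-q[2],K[1,2]+K[1,1]*q[1]/q[2]
def cloud(im):
    z=im["z_map"];v,u=np.mgrid[:400,:640];K,P=im["K"],im["pose"]
    c=np.stack([(u-K[0,2])/K[0,0]*z,-(v-K[1,2])/K[1,1]*z,-z],-1);w=c@P[:3,:3].T+P[:3,3];w[z==0]=np.nan;return w
def crop(im,u0,v0,u1,v1,s,fn): cv2.imwrite(fn,cv2.resize(im["pixels"][v0:v1,u0:u1,::-1],None,fx=s,fy=s,interpolation=cv2.INTER_CUBIC))
E
python3 - <<'E'
from h import *
im=load("top0");crop(im,245,105,395,260,5,"pics/a.png") ;crop(im,400,110,520,220,6,"pics/b.png")
w=cloud(im)
# sample along
for u,v in[(320,177),(283,192),(447,193),(486,201),(452,137),(333,215),(307,141),(358,166),(340,143),(275,155)]:print(u,v,w[v,u].round(1))
E
```

```text
320 177 [576.   65.5 119.8]
283 192 [546.9 165.6  38.5]
447 193 [ 556.3 -286.9    8.5]
486 201 [ 536.1 -394.7    6.9]
452 137 [ 687.  -274.6  119.5]
333 215 [485.7  29.   47. ]
307 141 [689.  103.2  42.2]
358 166 [613.6 -34.5  82.9]
340 143 [685.   12.5  41.8]
275 155 [638.5 185.7  87.6]
```

View pics/a.png

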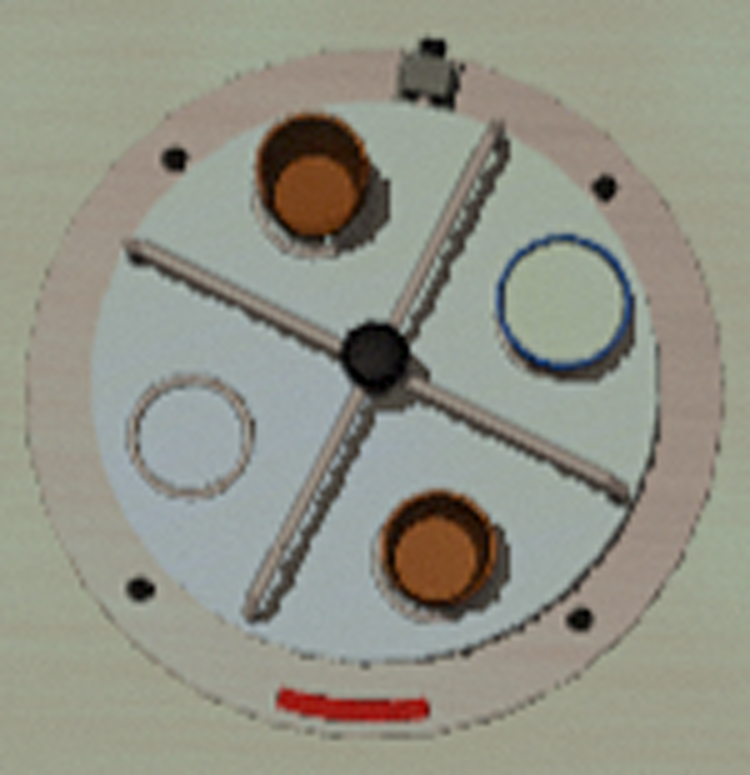

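View pics/b.png

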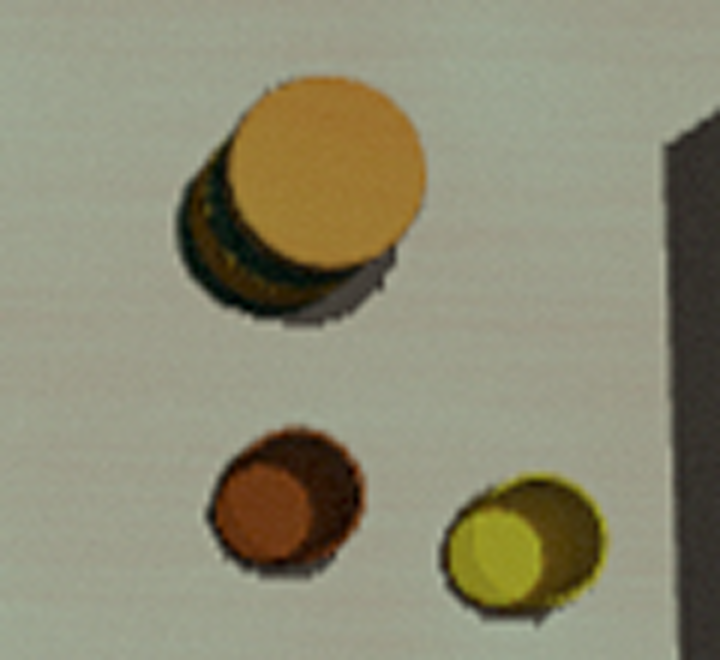

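Run:
```python
from h import *
im=load("top0")
A=lambda x,y,z:atz(im,245+x/5-.4,105+y/5-.4,z)
c1=A(374,393,8);c2=A(375,355,122);print("axis",c1,c2)
e=A(191,436,42);t=A(375,382,40);print("empty",e,"tray",t)
b=A(353,705,8);print("band",b)
c=(c1+c2)/2
for n,p in(("empty",e),("band",b),("spoketip",A(258,610,85)),("spL",A(130,248,85)),("spU",A(498,128,85)),("spR",A(622,492,85)),("bracket",A(430,75,25))):
    d=p-c;print(n,p.round(1),np.hypot(*d[:2]).round(1),np.degrees(np.arctan2(d[1],d[0])).round(1))
B=lambda x,y,z:atz(im,400+x/6-.4,110+y/6-.4,z)
print("cup3 rim",B(297,496,72),"floor",B(263,511,6)); print("yellow",B(537,542,72)); print("tin",B(328,172,118))
w=cloud(im)
# cup rim from depth
for z0,r in((72,None),):
    m=(w[...,2]>64)&(w[...,2]<80)
    for cen in((556,-287),(536,-394),):
        k=m&(np.hypot(w[...,0]-cen[0],w[...,1]-cen[1])<60);p=w[k];print(k.sum(),p[:,:2].mean(0),p.min(0),p.max(0))
```

```text
axis [577.71462874  67.16097824   8.        ] [579.19085372  66.54081813 122.        ]
empty [546.92080586 165.85144678  42.        ] tray [578.65968314  66.59584596  40.        ]
band [404.44186467  75.57773606   8.        ]
empty [546.9 165.9  42. ] 103.9 107.7
band [404.4  75.6   8. ] 174.2 177.1
spoketip [449.9 125.2  85. ] 141.2 155.6
spL [641.  197.7  85. ] 145.1 64.5
spU [709.6   3.3  85. ] 145.8 -25.9
spR [515.2 -63.9  85. ] 145.3 -115.8
bracket [755.5  39.   25. ] 179.2 -8.9
cup3 rim [ 549.17768907 -276.86795813   72.        ] floor [ 551.5737221 -277.549047     6.       ]
yellow [ 530.57680658 -382.02529436   72.        ]
tin [ 684.14814037 -280.8313299   118.        ]
96 [ 548.7507823  -277.64502409] [ 520.08015823 -306.21047147   64.59408684] [ 577.39805818 -247.30950334   78.58614942]
109 [ 530.53236093 -383.95732751] [ 500.43296215 -412.19680383   64.26157926] [ 559.86097738 -351.61621107   79.0692898 ]
```

```bash
cat >> h.py <<'E'
C=np.array([578.5,66.8])
def rows(wps,st=None):
    from cell import sensors
    s=sensors.read_state();p=s["eef_pos"];Rm=R.from_euler("xyz",s["tool_rot"])
    print("t",s["clock"],p.round(1),np.degrees(s["tool_rot"]).round(1),"F",s["force"].round(1),"j7",s["qpos"][6].round(2),"w",s["width"])
    for w in wps:
        d=Rm.inv().apply(np.array(w[:3])-p);rv=np.degrees((Rm.inv()*R.from_euler("xyz",[np.pi,0,np.radians(w[3])])).as_rotvec())
        print([float(x) for x in d.round(1)]+[float(x) for x in rv.round(1)])
def push(th,r,d,z):
    t=np.radians(th);p=C+r*np.array([np.cos(t),np.sin(t)])-d*np.array([-np.sin(t),np.cos(t)]);return [*p,z,th-180]
E
python3 - <<'E'
from h import *
print(push(154.3,115,40,60))
rows([[475,150,231,-25.7],push(154.3,115,40,231),push(154.3,115,40,60)])
E
```

```text
[np.float64(492.2225059314612), np.float64(152.71387558045123), 60, -25.69999999999999]
t 0.15 [ 242.  -602.7  230.6] [-1.80e+02  1.00e-01 -6.81e+01] F [ 0.5  0.1 -0. ] j7 -0.02 w 85.59704591274684
[-611.7, -496.6, 0.5, -0.0, 0.1, -42.4]
[-607.8, -513.6, 0.5, -0.0, 0.1, -42.4]
[-607.6, -513.6, 171.5, -0.0, 0.1, -42.4]
```

Emit:
arm_command(rows=[[[-304, -257, 0, 0, 0, -21], [-608, -514, 0, 0, 0, -42.4], [-608, -514, 0, 0, 0, -42.4], [-608, -514, 0, 0, 0, -42.4], [-608, -514, 0, 0, 0, -42.4], [-608, -514, 0, 0, 0, -42.4], [-608, -514, 0, 0, 0, -42.4], [-608, -514, 0, 0, 0, -42.4], [-608, -514, 0, 0, 0, -42.4], [-608, -514, 0, 0, 0, -42.4], [-608, -514, 0, 0, 0, -42.4], [-608, -514, 0, 0, 0, -42.4], [-608, -514, 0, 0, 0, -42.4], [-608, -514, 0, 0, 0, -42.4], [-608, -514, 0, 0, 0, -42.4], [-608, -514, 0, 0, 0, -42.4], [-608, -514, 0, 0, 0, -42.4], [-608, -514, 0, 0, 0, -42.4], [-608, -514, 0, 0, 0, -42.4], [-608, -514, 0, 0, 0, -42.4]]], claw=-1)

```text
clock: 1.82
eef_pos: [494.2, 162.1, 231.7]
tool_rot: [-3.134, 0.0, -0.439]
force: [0.3, 0.1, 0.6]
width: -0.2
```

Run:
```python
from h import *
rows([push(154.3,115,40,231),push(154.3,115,40,60)])
```

```text
t 1.8167 [494.2 162.1 231.7] [-179.6    0.   -25.2] F [0.3 0.1 0.6] j7 -0.98 w -0.20428506148206071
[2.2, 9.4, 0.6, -0.4, 0.0, 0.5]
[2.2, 10.7, 171.6, -0.4, 0.0, 0.5]
```

Emit:
arm_command(rows=[[[0, 0, 0, 0, 0, 0], [0, 0, 0, 0, 0, 0], [0, 0, 0, 0, 0, 0]]])

```text
clock: 2.07
eef_pos: [492.2, 150.5, 231.0]
tool_rot: [3.14, 0.0, -0.451]
force: [-0.2, 1.1, 0.7]
width: 0.1
```

Run:
```python
from h import *
from cell import get_image
im=get_image("wrist");np.savez("w1.npz",**im);cv2.imwrite("pics/w1.png",im["pixels"][:,:,::-1])
rows([push(154.3,115,40,231),push(154.3,115,40,60)])
w=cloud(im)
for u,v in[(320,200)]:print(w[v,u])
```

```text
t 2.1167 [492.3 150.3 231.1] [179.9   0.  -25.9] F [-0.3 -0.2  0.6] j7 -0.97 w -0.10787804558201525
[-1.1, -2.1, 0.1, 0.1, 0.0, -0.2]
[-1.1, -2.4, 171.1, 0.1, 0.0, -0.2]
[478.18285945 120.68809936  40.77192807]
```

View pics/w1.png

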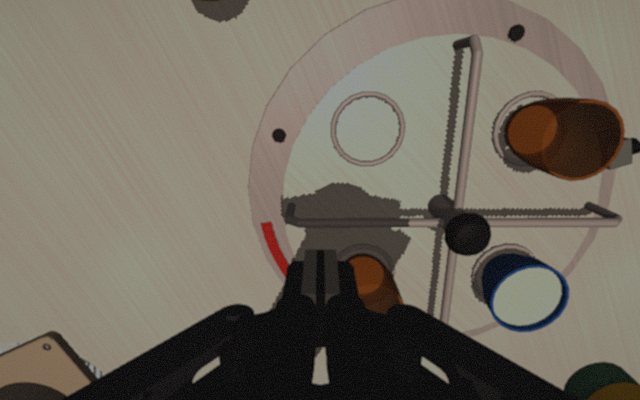

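Run:
```python
from h import *
im=load("w1")
for p in ([492,151,231],[492,151,60],[492,151,85],[*push(154.3,115,0,85)[:2],85],[*push(154.3,60,0,85)[:2],85],[578.5,66.8,122]):print(np.round(proj(im,p)))
A=lambda u,v,z:atz(im,u,v,z)[:2]
e=A(367,129,43);print("empty",e,np.degrees(np.arctan2(*(e-C)[::-1])))
k=A(467,233,122);print("knob",k)
for u,v in((300,222),(430,222),(600,220),(477,60)):
  p=A(u,v,87);print(p,np.degrees(np.arctan2(*(p-C)[::-1])))
```

```text
[318. 264.]
[319. 172.]
[319. 179.]
[319. 222.]
[382. 222.]
[468. 239.]
empty [547.01647262 164.26420719] 107.9018345010453
knob [579.59111628  72.15632471]
[460.66909633 124.06230743] 154.08162944999134
[561.54731997  75.27554691] 153.43709325838552
[693.87193262  13.33667689] -24.862993870966857
[638.84999323 182.84244175] 62.52248893595203
```

The spoke runs along row 222. Straight below the fingers the tip would land near (319,175), on the empty-place side, so the way down is clear.

Emit:
arm_command(rows=[[[-1, -2, 40, 0, 0, 0], [-1, -2, 80, 0, 0, 0], [-1, -2, 120, 0, 0, 0], [-1, -2, 150, 0, 0, 0], [-1, -2, 170, 0, 0, 0], [-1, -2, 170, 0, 0, 0], [-1, -2, 170, 0, 0, 0], [-1, -2, 170, 0, 0, 0]]])

```text
clock: 2.78
eef_pos: [493.6, 154.3, 62.6]
tool_rot: [-3.14, -0.002, -0.45]
force: [0.5, 0.7, -0.2]
width: 0.2
```

Run:
```python
from h import *
print("approach");rows([push(154.3,115,d,60) for d in(40,25,20,15)])
print("arc")
# from d=15 contact pose: rows for delta
for b in (5,10,15,20,25,30,35,40,45):
    Cc=np.array([115,17]);a=np.radians(-b);q=Cc-np.array([[np.cos(a),-np.sin(a)],[np.sin(a),np.cos(a)]])@Cc;print(b,q.round(1))
```

```text
approach
t 2.7833 [493.6 154.3  62.6] [-1.799e+02 -1.000e-01 -2.580e+01] F [ 0.5  0.7 -0.2] j7 -1.09 w 0.15414159798454136
[-0.6, 2.0, 2.6, -0.1, -0.1, -0.1]
[-0.5, 17.0, 2.6, -0.1, -0.1, -0.1]
[-0.5, 22.0, 2.6, -0.1, -0.1, -0.1]
[-0.5, 27.0, 2.6, -0.1, -0.1, -0.1]
arc
5 [-1.  10.1]
10 [-1.2 20.2]
15 [-0.5 30.3]
20 [ 1.1 40.4]
25 [ 3.6 50.2]
30 [ 6.9 59.8]
35 [11. 69.]
40 [16.  77.9]
45 [21.7 86.3]
```

Emit:
arm_command(rows=[[[0, 4, 0, 0, 0, 0], [0, 8, 0, 0, 0, 0], [0, 12, 0, 0, 0, 0], [0, 15, 0, 0, 0, 0], [0, 18, 0, 0, 0, 0], [0, 20, 0, 0, 0, 0], [0, 22, 0, 0, 0, 0], [0, 24, 0, 0, 0, 0], [0, 24, 0, 0, 0, 0], [0, 24, 0, 0, 0, 0]]])

```text
clock: 3.62
eef_pos: [482.2, 133.1, 61.3]
tool_rot: [-3.142, 0.0, -0.449]
force: [0.8, 0.4, -0.3]
width: -0.2
```

Emit:
arm_command(rows=[[[0, 1, 0, 0, 0, 0], [0, 2, 0, 0, 0, 0], [0, 3, 0, 0, 0, 0], [0, 4, 0, 0, 0, 0]]])

```text
clock: 3.95
eef_pos: [480.8, 130.3, 61.4]
tool_rot: [-3.14, -0.0, -0.448]
force: [1.1, 2.0, -1.5]
width: 0.1
```

```bash
cat > st.py <<'E'
from h import *
from cell import sensors,get_image
import sys
s=sensors.read_state();p=s["eef_pos"];y=s["tool_rot"][2]
ty=np.array([np.sin(y),-np.cos(y)]);tx=np.array([np.cos(y),np.sin(y)])
rel=p[:2]-C
print("t",round(s["clock"],2),p.round(1),"yaw",np.degrees(y).round(1),"r",-(rel@tx).round(1),"d",-(rel@ty).round(1),"Fx,Fy tool",(s["force"][:2]@tx).round(2),(s["force"][:2]@ty).round(2),"Fz",s["force"][2].round(2))
E
python3 st.py
python3 - <<'E'
from h import *
from cell import get_image
im=get_image("top");np.savez("t1.npz",**im);crop(im,245,105,395,260,4,"pics/t1.png")
im=get_image("wrist");cv2.imwrite("pics/w2.png",im["pixels"][:,:,::-1])
E
```

```text
t 3.95 [480.8 130.3  61.4] yaw -25.7 r 115.6 d 14.9 Fx,Fy tool 0.1 -2.31 Fz -1.54
```

View pics/w2.png

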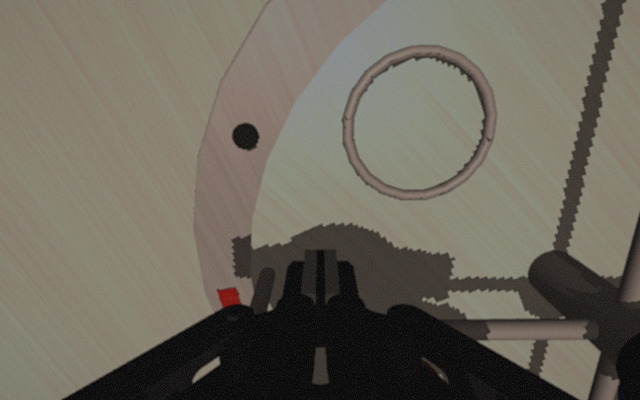

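```bash
cat > arc.py <<'E'
import numpy as np,sys
r,d=float(sys.argv[1]),float(sys.argv[2]);out=[]
for b in map(float,sys.argv[3:]):
    c=np.array([r,d]);a=np.radians(-b);q=c-np.array([[np.cos(a),-np.sin(a)],[np.sin(a),np.cos(a)]])@c
    out.append([float(round(q[0],1)),float(round(q[1],1)),0,0,0,-b])
print(out)
E
python3 arc.py 115.5 15 0.5 1.2 2 3 4 5.5 7 8.5 10 11.5 13 14.5 16 17.5 19 20 21 21.5 22 22
```

```text
[[-0.1, 1.0, 0, 0, 0, -0.5], [-0.3, 2.4, 0, 0, 0, -1.2], [-0.5, 4.0, 0, 0, 0, -2.0], [-0.6, 6.1, 0, 0, 0, -3.0], [-0.8, 8.1, 0, 0, 0, -4.0], [-0.9, 11.1, 0, 0, 0, -5.5], [-1.0, 14.2, 0, 0, 0, -7.0], [-0.9, 17.2, 0, 0, 0, -8.5], [-0.9, 20.3, 0, 0, 0, -10.0], [-0.7, 23.3, 0, 0, 0, -11.5], [-0.4, 26.4, 0, 0, 0, -13.0], [-0.1, 29.4, 0, 0, 0, -14.5], [0.3, 32.4, 0, 0, 0, -16.0], [0.8, 35.4, 0, 0, 0, -17.5], [1.4, 38.4, 0, 0, 0, -19.0], [1.8, 40.4, 0, 0, 0, -20.0], [2.3, 42.4, 0, 0, 0, -21.0], [2.5, 43.4, 0, 0, 0, -21.5], [2.8, 44.4, 0, 0, 0, -22.0], [2.8, 44.4, 0, 0, 0, -22.0]]
```

Emit:
arm_command(rows=[[[-0.1, 1.0, 0, 0, 0, -0.5], [-0.3, 2.4, 0, 0, 0, -1.2], [-0.5, 4.0, 0, 0, 0, -2.0], [-0.6, 6.1, 0, 0, 0, -3.0], [-0.8, 8.1, 0, 0, 0, -4.0], [-0.9, 11.1, 0, 0, 0, -5.5], [-1.0, 14.2, 0, 0, 0, -7.0], [-0.9, 17.2, 0, 0, 0, -8.5], [-0.9, 20.3, 0, 0, 0, -10.0], [-0.7, 23.3, 0, 0, 0, -11.5], [-0.4, 26.4, 0, 0, 0, -13.0], [-0.1, 29.4, 0, 0, 0, -14.5], [0.3, 32.4, 0, 0, 0, -16.0], [0.8, 35.4, 0, 0, 0, -17.5], [1.4, 38.4, 0, 0, 0, -19.0], [1.8, 40.4, 0, 0, 0, -20.0], [2.3, 42.4, 0, 0, 0, -21.0], [2.5, 43.4, 0, 0, 0, -21.5], [2.8, 44.4, 0, 0, 0, -22.0], [2.8, 44.4, 0, 0, 0, -22.0]]])

```text
clock: 5.72
eef_pos: [463.5, 88.0, 61.3]
tool_rot: [3.141, 0.0, -0.065]
force: [1.3, 0.7, 0.3]
width: 0.1
```

```bash
python3 st.py
python3 - <<'E'
from h import *
from cell import get_image
im=get_image("top");np.savez("t1.npz",**im);crop(im,245,105,395,260,4,"pics/t2.png")
E
python3 arc.py 115.5 15 1 2.5 4 5.5 7 8.5 10 11.5 13 14.5 16 17.5 19 20 21 21.5 22 22
```

```text
t 5.72 [463.5  88.   61.3] yaw -3.7 r 116.1 d 13.7 Fx,Fy tool 1.29 -0.78 Fz 0.27
[[-0.2, 2.0, 0, 0, 0, -1.0], [-0.5, 5.1, 0, 0, 0, -2.5], [-0.8, 8.1, 0, 0, 0, -4.0], [-0.9, 11.1, 0, 0, 0, -5.5], [-1.0, 14.2, 0, 0, 0, -7.0], [-0.9, 17.2, 0, 0, 0, -8.5], [-0.9, 20.3, 0, 0, 0, -10.0], [-0.7, 23.3, 0, 0, 0, -11.5], [-0.4, 26.4, 0, 0, 0, -13.0], [-0.1, 29.4, 0, 0, 0, -14.5], [0.3, 32.4, 0, 0, 0, -16.0], [0.8, 35.4, 0, 0, 0, -17.5], [1.4, 38.4, 0, 0, 0, -19.0], [1.8, 40.4, 0, 0, 0, -20.0], [2.3, 42.4, 0, 0, 0, -21.0], [2.5, 43.4, 0, 0, 0, -21.5], [2.8, 44.4, 0, 0, 0, -22.0], [2.8, 44.4, 0, 0, 0, -22.0]]
```

View pics/t2.png

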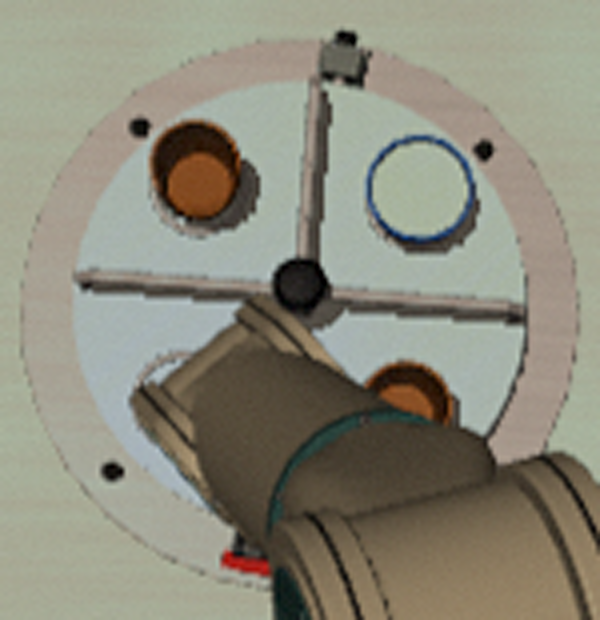

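The tray has turned about 22°, with the upper spoke at (317,85), and nothing is disturbed. I'll push another 22°.

Emit:
arm_command(rows=[[[-0.2, 2.0, 0, 0, 0, -1.0], [-0.5, 5.1, 0, 0, 0, -2.5], [-0.8, 8.1, 0, 0, 0, -4.0], [-0.9, 11.1, 0, 0, 0, -5.5], [-1.0, 14.2, 0, 0, 0, -7.0], [-0.9, 17.2, 0, 0, 0, -8.5], [-0.9, 20.3, 0, 0, 0, -10.0], [-0.7, 23.3, 0, 0, 0, -11.5], [-0.4, 26.4, 0, 0, 0, -13.0], [-0.1, 29.4, 0, 0, 0, -14.5], [0.3, 32.4, 0, 0, 0, -16.0], [0.8, 35.4, 0, 0, 0, -17.5], [1.4, 38.4, 0, 0, 0, -19.0], [1.8, 40.4, 0, 0, 0, -20.0], [2.3, 42.4, 0, 0, 0, -21.0], [2.5, 43.4, 0, 0, 0, -21.5], [2.8, 44.4, 0, 0, 0, -22.0], [2.8, 44.4, 0, 0, 0, -22.0]]])

```text
clock: 7.27
eef_pos: [463.6, 43.4, 61.3]
tool_rot: [3.141, 0.0, 0.319]
force: [0.1, -0.2, -0.1]
width: 0.0
```

```bash
python3 st.py
python3 - <<'E'
from h import *
from cell import get_image
im=get_image("top");np.savez("t1.npz",**im);crop(im,245,105,395,260,4,"pics/t3.png")
E
python3 arc.py 115.5 15 .4 .8 1.2 1.6 2 2.5 3 3.5 4 4.5 5 5.5 6 6.5 7
```

```text
t 7.27 [463.6  43.4  61.3] yaw 18.3 r 116.5 d 13.8 Fx,Fy tool 0.08 0.2 Fz -0.1
[[-0.1, 0.8, 0, 0, 0, -0.4], [-0.2, 1.6, 0, 0, 0, -0.8], [-0.3, 2.4, 0, 0, 0, -1.2], [-0.4, 3.2, 0, 0, 0, -1.6], [-0.5, 4.0, 0, 0, 0, -2.0], [-0.5, 5.1, 0, 0, 0, -2.5], [-0.6, 6.1, 0, 0, 0, -3.0], [-0.7, 7.1, 0, 0, 0, -3.5], [-0.8, 8.1, 0, 0, 0, -4.0], [-0.8, 9.1, 0, 0, 0, -4.5], [-0.9, 10.1, 0, 0, 0, -5.0], [-0.9, 11.1, 0, 0, 0, -5.5], [-0.9, 12.2, 0, 0, 0, -6.0], [-1.0, 13.2, 0, 0, 0, -6.5], [-1.0, 14.2, 0, 0, 0, -7.0]]
```

View pics/t3.png

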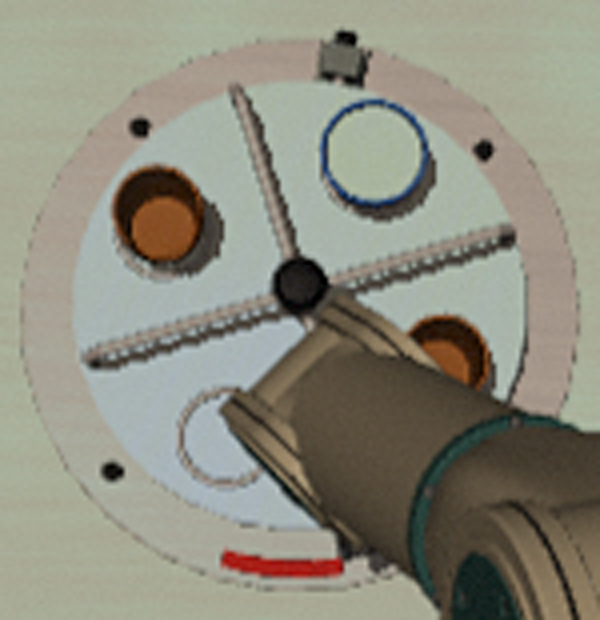

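Run:
```python
from h import *
im=load("t1")
an=lambda u,v,z:np.degrees(np.arctan2(*(atz(im,245+u/4-.4,105+v/4-.4,z)[:2]-C)[::-1])).round(1)
print(an(235,90,85),an(508,235,85),an(95,360,85),"band",an(282,566,8),"bracket",an(343,60,25),an(343,60,35),"bowl",an(374,152,90), "ring", an(224,436,43))
```

```text
18.3 -72.8 108.9 band 177.1 bracket -8.7 -8.8 bowl -26.4 ring 151.3
```

The tray is now at about 153°, and the band's middle is at 177°. The bracket suggests the catch near 171°, but I'll go by feel. Next is 7° slowly, then small steps.

Emit:
arm_command(rows=[[[-0.1, 0.8, 0, 0, 0, -0.4], [-0.2, 1.6, 0, 0, 0, -0.8], [-0.3, 2.4, 0, 0, 0, -1.2], [-0.4, 3.2, 0, 0, 0, -1.6], [-0.5, 4.0, 0, 0, 0, -2.0], [-0.5, 5.1, 0, 0, 0, -2.5], [-0.6, 6.1, 0, 0, 0, -3.0], [-0.7, 7.1, 0, 0, 0, -3.5], [-0.8, 8.1, 0, 0, 0, -4.0], [-0.8, 9.1, 0, 0, 0, -4.5], [-0.9, 10.1, 0, 0, 0, -5.0], [-0.9, 11.1, 0, 0, 0, -5.5], [-0.9, 12.2, 0, 0, 0, -6.0], [-1.0, 13.2, 0, 0, 0, -6.5], [-1.0, 14.2, 0, 0, 0, -7.0]]])

```text
clock: 8.57
eef_pos: [467.2, 29.8, 61.3]
tool_rot: [3.141, -0.0, 0.442]
force: [-1.0, 0.1, -0.2]
width: 0.1
```

```bash
python3 st.py
```

```text
t 8.57 [467.2  29.8  61.3] yaw 25.3 r 116.4 d 14.1 Fx,Fy tool -0.88 -0.49 Fz -0.16
```

Emit:
arm_command(rows=[[[-0.1, 0.8, 0, 0, 0, -0.4], [-0.2, 1.6, 0, 0, 0, -0.8], [-0.3, 2.4, 0, 0, 0, -1.2], [-0.4, 3.2, 0, 0, 0, -1.6], [-0.5, 4.0, 0, 0, 0, -2.0], [-0.5, 5.1, 0, 0, 0, -2.5], [-0.6, 6.1, 0, 0, 0, -3.0]]])

```text
clock: 9.15
eef_pos: [469.2, 24.1, 61.3]
tool_rot: [3.142, 0.0, 0.494]
force: [-1.5, 0.8, 0.0]
width: -0.3
```

```bash
python3 st.py
```

```text
t 9.15 [469.2  24.1  61.3] yaw 28.3 r 116.5 d 14.3 Fx,Fy tool -0.91 -1.45 Fz 0.01
```

Emit:
arm_command(rows=[[[-0.1, 0.7, 0, 0, 0, -0.3], [-0.2, 1.4, 0, 0, 0, -0.7], [-0.2, 2.0, 0, 0, 0, -1.0]]])

```text
clock: 9.4
eef_pos: [469.9, 22.2, 61.3]
tool_rot: [3.142, 0.0, 0.511]
force: [-0.5, 0.2, -0.4]
width: -0.0
```

```bash
python3 st.py
```

```text
t 9.4 [469.9  22.2  61.3] yaw 29.3 r 116.5 d 14.3 Fx,Fy tool -0.32 -0.44 Fz -0.36
```

Emit:
arm_command(rows=[[[-0.1, 0.7, 0, 0, 0, -0.3], [-0.2, 1.4, 0, 0, 0, -0.7], [-0.2, 2.0, 0, 0, 0, -1.0]]])

```text
clock: 9.65
eef_pos: [470.7, 20.4, 61.3]
tool_rot: [3.142, 0.0, 0.529]
force: [-1.7, 1.0, 0.4]
width: 0.2
```

```bash
python3 st.py
```

```text
t 9.65 [470.7  20.4  61.3] yaw 30.3 r 116.5 d 14.4 Fx,Fy tool -0.97 -1.69 Fz 0.39
```

Emit:
arm_command(rows=[[[-0.1, 0.7, 0, 0, 0, -0.3], [-0.2, 1.4, 0, 0, 0, -0.7], [-0.2, 2.0, 0, 0, 0, -1.0]]])

```text
clock: 9.9
eef_pos: [471.5, 18.6, 61.3]
tool_rot: [3.142, 0.0, 0.546]
force: [-1.6, 0.7, 0.3]
width: 0.0
```

Emit:
arm_command(rows=[[[-0.1, 0.7, 0, 0, 0, -0.3], [-0.2, 1.4, 0, 0, 0, -0.7], [-0.2, 2.0, 0, 0, 0, -1.0]]])

```text
clock: 10.15
eef_pos: [472.6, 16.7, 61.3]
tool_rot: [3.141, 0.0, 0.564]
force: [-1.9, 0.2, 0.3]
width: -0.4
```

```bash
python3 st.py
```

```text
t 10.15 [472.6  16.7  61.3] yaw 32.3 r 116.3 d 14.2 Fx,Fy tool -1.46 -1.16 Fz 0.27
```

Emit:
arm_command(rows=[[[-0.1, 0.7, 0, 0, 0, -0.3], [-0.2, 1.4, 0, 0, 0, -0.7], [-0.2, 2.0, 0, 0, 0, -1.0]]])

```text
clock: 10.4
eef_pos: [473.5, 15.0, 61.3]
tool_rot: [3.141, 0.0, 0.581]
force: [-2.2, 0.6, 1.0]
width: -0.1
```

```bash
python3 st.py
```

```text
t 10.4 [473.5  15.   61.3] yaw 33.3 r 116.3 d 14.4 Fx,Fy tool -1.53 -1.71 Fz 1.02
```

Emit:
arm_command(rows=[[[-0.1, 0.7, 0, 0, 0, -0.3], [-0.2, 1.4, 0, 0, 0, -0.7], [-0.2, 2.0, 0, 0, 0, -1.0]]])

```text
clock: 10.65
eef_pos: [474.3, 13.2, 61.3]
tool_rot: [3.142, 0.0, 0.599]
force: [-3.0, 0.9, 0.2]
width: -0.5
```

```bash
python3 st.py
```

```text
t 10.65 [474.3  13.2  61.3] yaw 34.3 r 116.3 d 14.4 Fx,Fy tool -1.95 -2.41 Fz 0.21
```

Emit:
arm_command(rows=[[[-0.1, 0.7, 0, 0, 0, -0.3], [-0.2, 1.4, 0, 0, 0, -0.7], [-0.2, 2.0, 0, 0, 0, -1.0]]])

```text
clock: 10.9
eef_pos: [475.5, 11.5, 61.3]
tool_rot: [3.141, -0.0, 0.616]
force: [-1.6, 0.9, 0.3]
width: 0.3
```

```bash
python3 st.py
```

```text
t 10.9 [475.5  11.5  61.3] yaw 35.3 r 116.1 d 14.4 Fx,Fy tool -0.79 -1.61 Fz 0.32
```

Emit:
arm_command(rows=[[[-0.1, 0.7, 0, 0, 0, -0.3], [-0.2, 1.4, 0, 0, 0, -0.7], [-0.2, 2.0, 0, 0, 0, -1.0]]])

```text
clock: 11.15
eef_pos: [477.0, 9.7, 61.5]
tool_rot: [3.141, -0.001, 0.634]
force: [0.3, -0.1, -0.2]
width: -0.2
```

```bash
python3 st.py
```

```text
t 11.15 [477.    9.7  61.5] yaw 36.3 r 115.6 d 14.0 Fx,Fy tool 0.15 0.29 Fz -0.16
```

Emit:
arm_command(rows=[[[0, 0.5, 0, 0, 0, -0.2], [-0.1, 1.0, 0, 0, 0, -0.5]]])

```text
clock: 11.32
eef_pos: [477.2, 8.9, 61.4]
tool_rot: [3.141, -0.001, 0.642]
force: [0.0, -0.1, 0.4]
width: -0.4
```

```bash
python3 st.py
```

```text
t 11.32 [477.2   8.9  61.4] yaw 36.8 r 115.8 d 14.3 Fx,Fy tool -0.08 0.13 Fz 0.4
```

Emit:
arm_command(rows=[[[0, 0.5, 0, 0, 0, -0.2], [-0.1, 1.0, 0, 0, 0, -0.5]]])

```text
clock: 11.48
eef_pos: [477.5, 8.1, 61.3]
tool_rot: [3.142, -0.0, 0.651]
force: [-0.4, 0.3, 0.7]
width: 0.5
```

```bash
python3 st.py
```

```text
t 11.48 [477.5   8.1  61.3] yaw 37.3 r 116.0 d 14.5 Fx,Fy tool -0.12 -0.43 Fz 0.71
```

Run:
```python
from h import *
from cell import get_image
im=get_image("top");np.savez("t4.npz",**im);crop(im,245,105,395,260,4,"pics/t4.png")
```

```text
(no output)
```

View pics/t4.png

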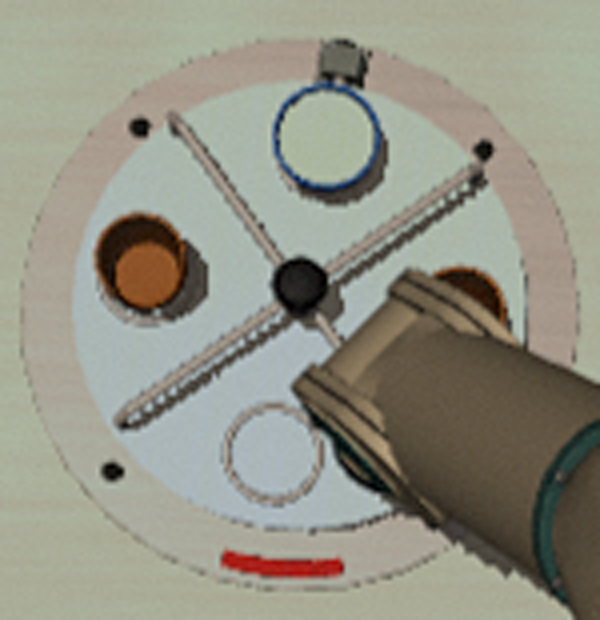

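Emit:
arm_command(rows=[[[0, 0.5, 0, 0, 0, -0.2], [-0.1, 1.0, 0, 0, 0, -0.5]]])

```text
clock: 11.7
eef_pos: [477.8, 7.3, 61.3]
tool_rot: [-3.141, 0.0, 0.66]
force: [0.3, -0.5, -0.9]
width: -0.0
```

```bash
python3 st.py
```

```text
t 11.7 [477.8   7.3  61.3] yaw 37.8 r 116.0 d 14.7 Fx,Fy tool -0.08 0.53 Fz -0.92
```

The bracket's black knob at (345,38) looks drawn inwards compared with before. I'll compare the enlarged crops.

Run:
```python
from h import *
from cell import get_image
b=get_image("top");np.savez("t5.npz",**b)
ims=[load("t1"),load("t4"),b]
cv2.imwrite("pics/cmp.png",np.hstack([cv2.resize(i["pixels"][108:133,315:345,::-1],None,fx=8,fy=8,interpolation=cv2.INTER_NEAREST) for i in ims]))
for im in ims[1:]:
  an=lambda u,v,z:np.degrees(np.arctan2(*(atz(im,245+u/4-.4,105+v/4-.4,z)[:2]-C)[::-1])).round(1)
  crop(im,245,105,395,260,4,"pics/t5.png")
  break
print(an(175,120,85),an(478,175,85),an(122,418,85),"bowl",an(327,137,90),"ring",an(273,453,43))
```

```text
36.1 -54.8 126.1 bowl -8.8 ring 170.9
```

View pics/cmp.png

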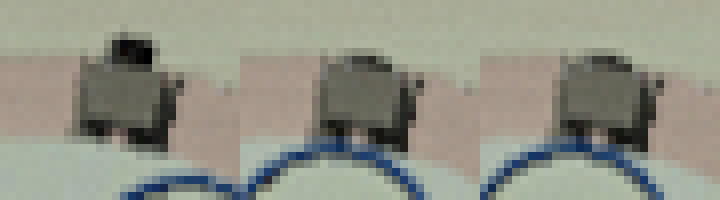

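The black pull knob has gone in, so the pin has dropped with the place at about 171°. I'll give one gentle nudge to check the hold.

Emit:
arm_command(rows=[[[0, 0.5, 0, 0, 0, -0.2], [-0.1, 1.0, 0, 0, 0, -0.5]]])

```text
clock: 11.92
eef_pos: [478.1, 6.6, 61.3]
tool_rot: [-3.141, 0.0, 0.669]
force: [-0.3, 2.2, 0.4]
width: -0.1
```

```bash
python3 st.py
```

```text
t 11.92 [478.1   6.6  61.3] yaw 38.3 r 116.0 d 15.0 Fx,Fy tool 1.15 -1.9 Fz 0.42
```

Emit:
arm_command(rows=[[[0, 0.5, 0, 0, 0, -0.2], [0, 0.5, 0, 0, 0, -0.2]]])

```text
clock: 12.08
eef_pos: [478.3, 6.4, 61.3]
tool_rot: [-3.141, 0.0, 0.672]
force: [-1.7, 1.6, 1.2]
width: -0.1
```

```bash
python3 st.py
```

```text
t 12.08 [478.3   6.4  61.3] yaw 38.5 r 116.0 d 15.1 Fx,Fy tool -0.35 -2.29 Fz 1.19
```

Emit:
arm_command(rows=[[[0, 0.5, 0, 0, 0, 0], [0, 1, 0, 0, 0, 0], [0, 1, 0, 0, 0, 0]]])

```text
clock: 12.33
eef_pos: [478.6, 6.0, 61.2]
tool_rot: [-3.14, 0.0, 0.672]
force: [-3.8, 3.1, 3.1]
width: 0.2
```

```bash
python3 st.py
```

```text
t 12.33 [478.6   6.   61.2] yaw 38.5 r 116.1 d 14.6 Fx,Fy tool -1.05 -4.76 Fz 3.1
```

The push rose to 4.8 N with almost no motion, and the pin is visibly in, so the catch holds. I'll back off, lift, and go to the glass.

Emit:
arm_command(rows=[[[0, -3, 0, 0, 0, 0], [0, -10, 0, 0, 0, 0], [0, -20, 0, 0, 0, 0], [0, -28, 0, 0, 0, 0], [0, -28, 0, 0, 0, 0], [0, -28, -10, 0, 0, 0], [0, -28, -40, 0, 0, 0], [0, -28, -80, 0, 0, 0], [0, -28, -120, 0, 0, 0], [0, -28, -155, 0, 0, 0], [0, -28, -170, 0, 0, 0], [0, -28, -170, 0, 0, 0]]])

```text
clock: 13.33
eef_pos: [464.3, 27.6, 234.9]
tool_rot: [3.136, -0.006, 0.671]
force: [-0.3, 0.2, -0.1]
width: 0.2
```

```bash
python3 st.py
python3 - <<'E'
from h import *
rows([[500,-270,231,0]])
E
```

```text
t 13.33 [464.3  27.6 234.9] yaw 38.4 r 113.8 d 40.3 Fx,Fy tool -0.06 -0.36 Fz -0.13
t 13.3333 [464.3  27.6 234.9] [179.7  -0.3  38.4] F [-0.3  0.2 -0.1] j7 0.1 w 0.24759136217071348
[-157.1, 255.2, 4.3, 0.2, -0.4, 38.4]
```

Emit:
arm_command(rows=[[[-60, 145, 2, 0, 0, 20], [-122, 291, 4, 0, 0, 38.4], [-122, 291, 4, 0, 0, 38.4], [-122, 291, 4, 0, 0, 38.4], [-122, 291, 4, 0, 0, 38.4], [-122, 291, 4, 0, 0, 38.4], [-122, 291, 4, 0, 0, 38.4], [-122, 291, 4, 0, 0, 38.4], [-122, 291, 4, 0, 0, 38.4], [-122, 291, 4, 0, 0, 38.4], [-122, 291, 4, 0, 0, 38.4], [-122, 291, 4, 0, 0, 38.4], [-122, 291, 4, 0, 0, 38.4]]], claw=1)

```text
clock: 14.42
eef_pos: [547.4, -274.8, 227.3]
tool_rot: [-3.141, 0.0, 0.004]
force: [-0.5, -0.2, -0.1]
width: 85.5
```

Run:
```python
from h import *
from cell import get_image
im=get_image("wrist");np.savez("w3.npz",**im);cv2.imwrite("pics/w3.png",im["pixels"][:,:,::-1])
rows([[549,-277,231,0]])
im=get_image("top");np.savez("t6.npz",**im);crop(im,245,105,395,260,4,"pics/t6.png")
```

```text
t 14.4667 [ 547.5 -275.1  227.5] [-180.     0.     0.2] F [-0.  -0.7 -0.2] j7 0.1 w 85.18966418797949
[1.5, 1.9, -3.6, -0.0, 0.0, 0.2]
```

View pics/w3.png

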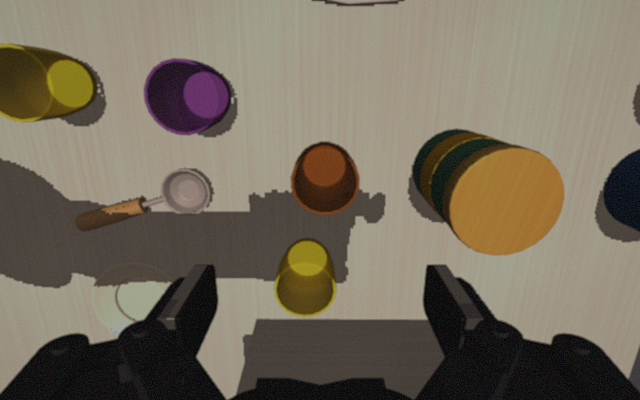

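View pics/t6.png

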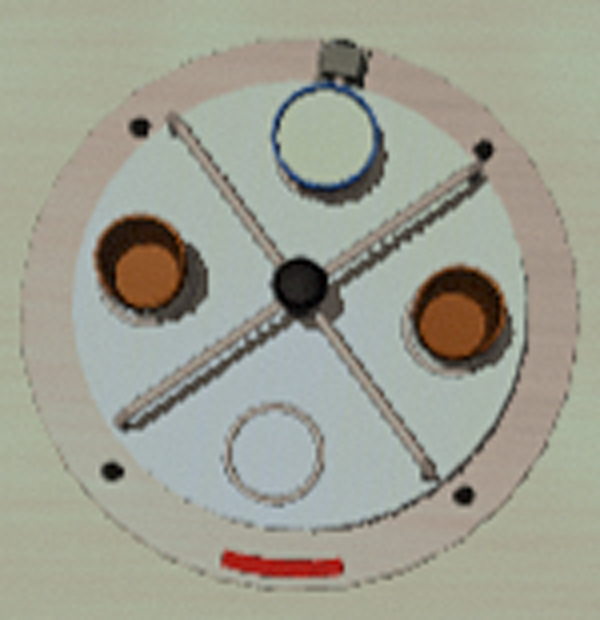

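Wrist view: the amber rim is centred near (325,180) with its floor at (324,166). The yellow glass below it is at (305,280), and the tin on the right is clear. Top view: the stand is undisturbed and caught, with the ring at (275,453).

Run:
```python
from h import *
im=load("w3");crop(im,280,130,370,225,6,"pics/w3c.png")
print(atz(im,325,180,72),atz(im,324,166,6)); w=cloud(im)
m=(w[...,2]>66)&(w[...,2]<78)&(np.hypot(w[...,0]-549,w[...,1]+277)<50);p=w[m];print(m.sum(),p.min(0),p.max(0),(p.min(0)+p.max(0))/2)
# circle fit
x,y=p[:,0],p[:,1];A=np.c_[2*x,2*y,np.ones(len(x))];s=np.linalg.lstsq(A,x*x+y*y,rcond=None)[0];print(s[:2],np.sqrt(s[2]+s[0]**2+s[1]**2))
t=load("t6")
r=atz(t,245+275/4-.4,105+453/4-.4,42);print("ring",r)
an=lambda u,v,z:np.degrees(np.arctan2(*(atz(t,245+u/4-.4,105+v/4-.4,z)[:2]-C)[::-1])).round(1)
print("spokes",an(175,118,85),an(480,172,85),an(430,474,85),an(124,420,85))
for a in(170,171,172):print(a,C+105*np.array([np.cos(np.radians(a)),np.sin(np.radians(a))]))
# calibration check on top cam via circles: rim fit in top
t0=load("top0");w=cloud(t0);m=(w[...,2]>68)&(w[...,2]<78)&(np.hypot(w[...,0]-549,w[...,1]+277)<36);p=w[m];x,y=p[:,0],p[:,1];A=np.c_[2*x,2*y,np.ones(len(x))];s=np.linalg.lstsq(A,x*x+y*y,rcond=None)[0];print(s[:2],np.sqrt(s[2]+s[0]**2+s[1]**2))
crop(t,285,195,345,245,10,"pics/ring.png")
```

```text
[ 551.46811034 -277.60799151   72.        ] [ 551.28055753 -280.35370476    6.        ]
870 [ 521.97236061 -308.87718937   66.05574063] [ 581.10537155 -249.55265657   74.4781271 ] [ 551.53886608 -279.21492297   70.26693387]
[ 551.5890568  -278.86851224] 28.21462088095452
ring [477.5223535   81.62923028  42.        ]
spokes 35.8 -54.4 -143.3 126.9
170 [475.09518593  85.03305866]
171 [474.79272424  83.22561883]
172 [474.52185278  81.4131756 ]
[ 549.13253529 -276.714539  ] 28.156308754920108
```

View pics/w3c.png

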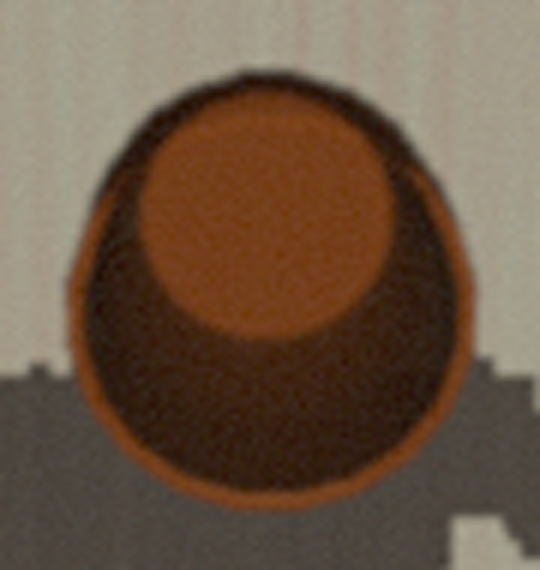

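View pics/ring.png

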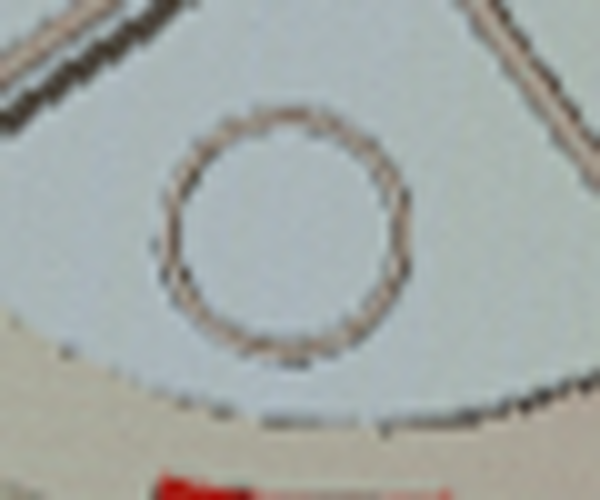

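Run:
```python
from h import *
rows([[550.8,-278.3,120,0],[550.8,-278.3,35,0]])
```

```text
t 14.5167 [ 547.5 -275.5  227.5] [180.   -0.    0.2] F [0.2 0.3 0. ] j7 0.1 w 85.59451627905017
[3.3, 2.8, 107.5, 0.0, -0.0, 0.2]
[3.3, 2.8, 192.5, 0.0, -0.0, 0.2]
```

Emit:
arm_command(rows=[[[3.3, 2.8, 30, 0, 0, 0.2], [3.3, 2.8, 60, 0, 0, 0.2], [3.3, 2.8, 90, 0, 0, 0.2], [3.3, 2.8, 110, 0, 0, 0.2], [3.3, 2.8, 120, 0, 0, 0.2], [3.3, 2.8, 120, 0, 0, 0.2]]])

```text
clock: 15.02
eef_pos: [549.3, -278.4, 105.3]
tool_rot: [-3.14, 0.004, -0.001]
force: [0.0, 0.3, 0.1]
width: 85.5
```

Run:
```python
from h import *
from cell import get_image
im=get_image("wrist");np.savez("w4.npz",**im);cv2.imwrite("pics/w4.png",im["pixels"][:,:,::-1])
rows([[550.8,-278.3,35,0]])
```

```text
t 15.0667 [ 550.6 -278.9  107. ] [-1.8e+02  1.0e-01 -1.0e-01] F [-0.2  0.3  0.2] j7 0.02 w 85.28933438358803
[0.3, -0.5, 72.0, -0.0, 0.1, -0.1]
```

View pics/w4.png

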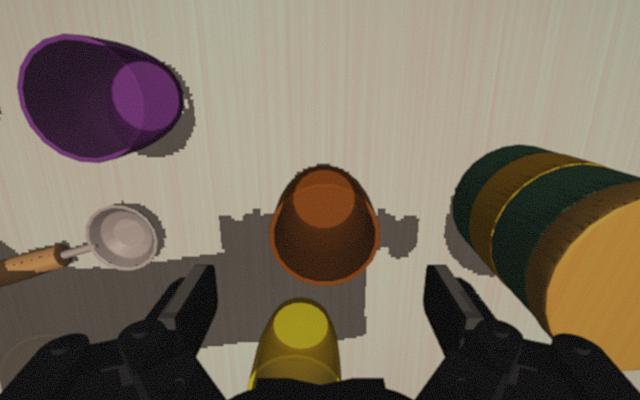

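The glass is centred between the open fingers, with its rim at about (325,230). I'll go down and close.

Emit:
arm_command(rows=[[[0.5, 0, 20, 0, 0, 0], [0.5, 0, 40, 0, 0, 0], [0.5, 0, 58, 0, 0, 0], [0.5, 0, 68, 0, 0, 0], [0.5, 0, 72, 0, 0, 0], [0.5, 0, 72, 0, 0, 0], [0.5, 0, 72, 0, 0, 0]]])

```text
clock: 15.65
eef_pos: [552.3, -279.6, 36.6]
tool_rot: [3.141, -0.002, -0.002]
force: [0.6, 0.4, 0.3]
width: 85.5
```

```bash
python3 st.py
```

```text
t 15.65 [ 552.3 -279.6   36.6] yaw -0.1 r 25.5 d -346.5 Fx,Fy tool 0.58 -0.37 Fz 0.26
```

Emit:
arm_command(rows=[[[0, 0, 0, 0, 0, 0], [0, 0, 0, 0, 0, 0], [0, 0, 0, 0, 0, 0], [0, 0, 0, 0, 0, 0], [0, 0, 0, 0, 0, 0], [0, 0, 0, 0, 0, 0], [0, 0, 0, 0, 0, 0], [0, 0, 0, 0, 0, 0]]], claw=-1)

```text
clock: 16.32
eef_pos: [551.9, -279.7, 36.9]
tool_rot: [3.141, -0.002, -0.002]
force: [-1.9, 0.1, 6.3]
width: 58.7
```

```bash
python3 st.py
python3 - <<'E'
from h import *
from cell import get_image
im=get_image("wrist");np.savez("w5.npz",**im);cv2.imwrite("pics/w5.png",im["pixels"][:,:,::-1])
im=get_image("scene");crop(im,190,110,350,240,5,"pics/s5.png")
E
```

```text
t 16.32 [ 551.9 -279.7   36.9] yaw -0.1 r 25.8 d -346.6 Fx,Fy tool -1.91 -0.14 Fz 6.29
```

View pics/w5.png

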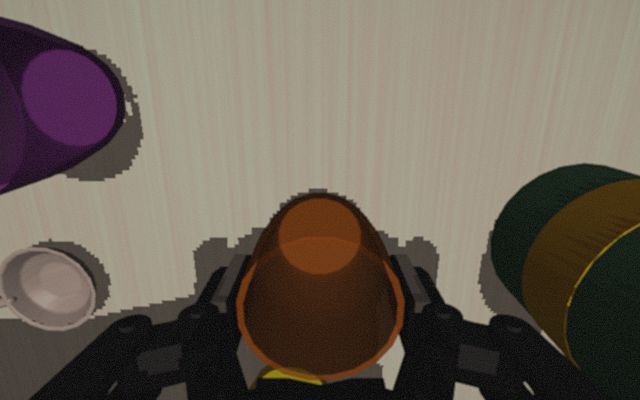

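View pics/s5.png

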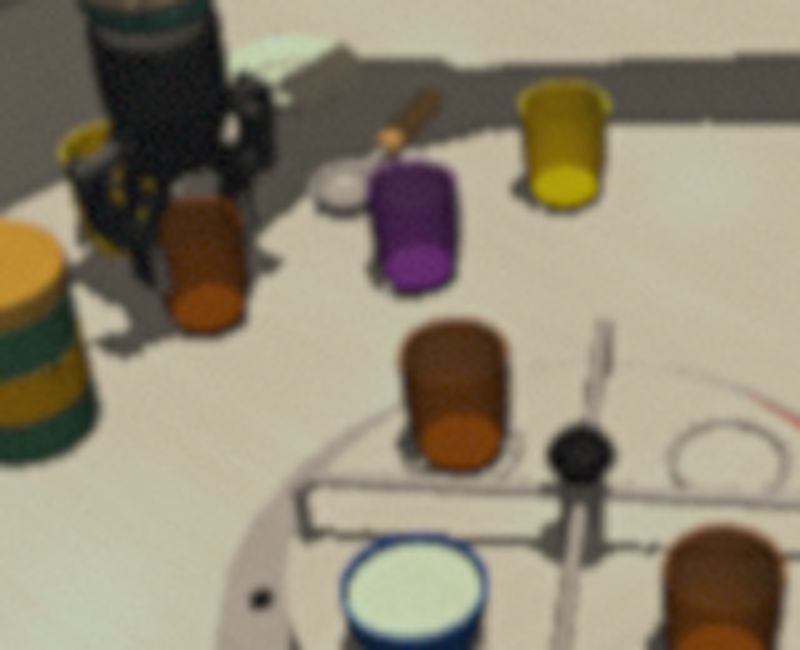

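Gripped at 58.7 mm. I'll lift slowly, then check that it is upright.

Emit:
arm_command(rows=[[[0, 0, -3, 0, 0, 0], [0, 0, -8, 0, 0, 0], [0, 0, -16, 0, 0, 0], [0, 0, -30, 0, 0, 0], [0, 0, -50, 0, 0, 0], [0, 0, -75, 0, 0, 0], [0, 0, -100, 0, 0, 0], [0, 0, -125, 0, 0, 0], [0, 0, -140, 0, 0, 0], [0, 0, -140, 0, 0, 0], [0, 0, -140, 0, 0, 0]]])

```text
clock: 17.33
eef_pos: [551.5, -279.6, 176.2]
tool_rot: [3.141, -0.002, -0.002]
force: [-1.1, 0.5, -2.3]
width: 58.7
```

```bash
python3 st.py
python3 - <<'E'
from h import *
from cell import get_image
im=get_image("wrist");np.savez("w6.npz",**im);cv2.imwrite("pics/w6.png",im["pixels"][:,:,::-1])
im=get_image("scene");crop(im,190,60,350,190,5,"pics/s6.png")
rows([[476,83.2,175,-9],[490,83,175,-9]])
E
```

```text
t 17.33 [ 551.5 -279.6  176.2] yaw -0.1 r 26.2 d -346.5 Fx,Fy tool -1.06 -0.51 Fz -2.28
t 17.4333 [ 550.2 -279.2  174.2] [-1.8e+02  1.0e-01 -1.0e-01] F [-0.1 -0.5 -2.4] j7 0.07 w 58.69104843137068
[-75.0, -362.3, -0.4, -0.0, 0.1, 8.9]
[-61.0, -362.1, -0.5, -0.0, 0.1, 8.9]
```

View pics/w6.png

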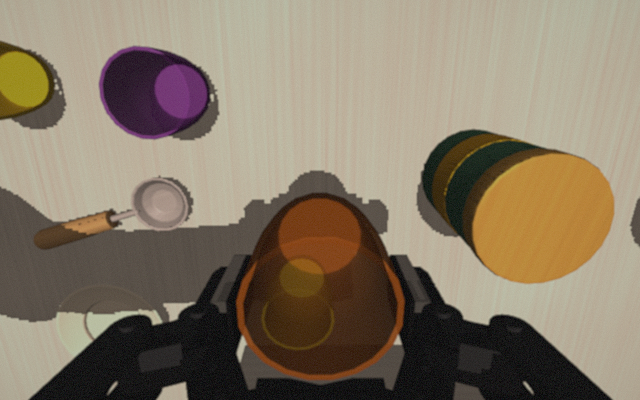

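View pics/s6.png

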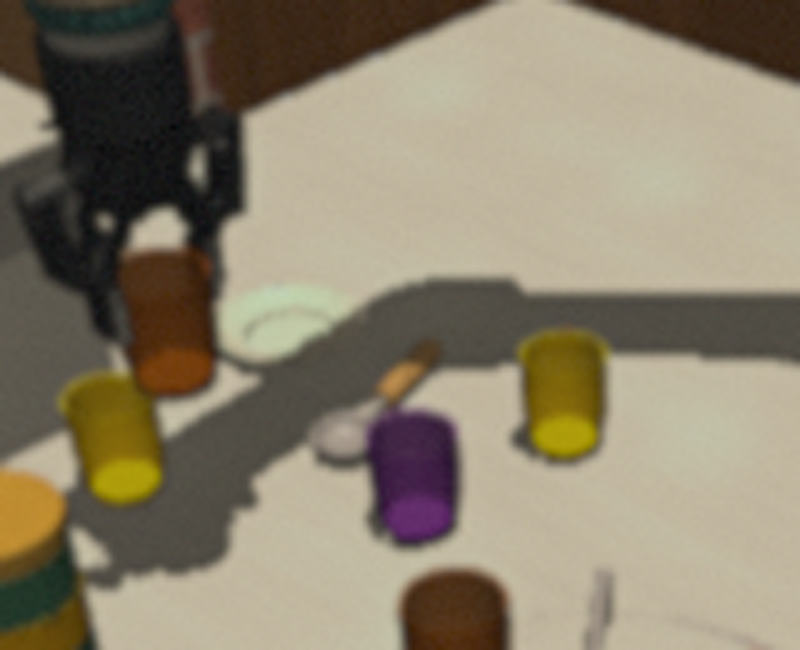

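Run:
```python
from h import *
im=load("w6");T=np.array([551.,-279.5,175])
for z in(138,140,144):print(z,atz(im,319.5,237,z)-T, "rim",atz(im,320.5,308,z+66)-T)
im=load("w5");T=np.array([551.9,-279.7,36.9])
print(atz(im,319.5,237,6)-T)
```

```text
138 [  0.08664974  -3.92493463 -37.        ] rim [ 0.47190818 -3.31344293 29.        ]
140 [  0.08883849  -3.02353756 -35.        ] rim [ 0.46867046 -1.90698766 31.        ]
144 [  0.09321599  -1.22074342 -31.        ] rim [ 0.46219501  0.90592289 35.        ]
[ -0.40169594  -0.58652687 -30.9       ]
```

Emit:
arm_command(rows=[[[-10, -25, 0, 0, 0, 1], [-20, -60, 0, 0, 0, 2], [-30, -98, 0, 0, 0, 3], [-40, -136, 0, 0, 0, 4], [-50, -174, 0, 0, 0, 5], [-58, -212, 0, 0, 0, 6], [-65, -250, 0, 0, 0, 7], [-70, -288, 0, 0, 0, 8], [-73, -320, 0, 0, 0, 8.9], [-74, -345, 0, 0, 0, 8.9], [-74, -360, 0, 0, 0, 8.9], [-74, -362, 0, 0, 0, 8.9], [-74, -362, 0, 0, 0, 8.9], [-74, -362, 0, 0, 0, 8.9]]])

```text
clock: 18.6
eef_pos: [477.5, 81.3, 174.5]
tool_rot: [3.14, 0.002, -0.159]
force: [0.3, -1.2, -1.3]
width: 58.5
```

```bash
python3 st.py
python3 - <<'E'
from h import *
from cell import get_image
im=get_image("wrist");np.savez("w7.npz",**im);cv2.imwrite("pics/w7.png",im["pixels"][:,:,::-1])
rows([[476,83.2,175,-9]])
E
```

```text
t 18.6 [477.5  81.3 174.5] yaw -9.1 r 102.1 d -1.6 Fx,Fy tool 0.51 1.09 Fz -1.27
t 18.65 [477.6  80.9 174.6] [ 1.799e+02  1.000e-01 -9.100e+00] F [-1.1 -0.5 -0.9] j7 -0.74 w 58.4071642322956
[-2.0, -2.0, -0.4, 0.1, 0.1, -0.1]
```

View pics/w7.png

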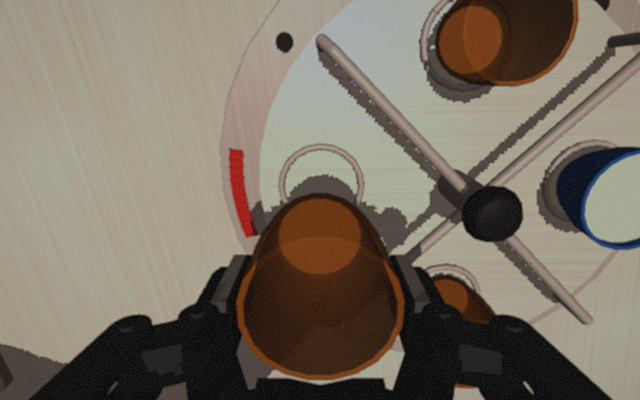

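Run:
```python
from h import *
from scipy.optimize import least_squares
im=load("w7")
def ext(c,r):
    a=np.linspace(0,2*np.pi,361);q=np.array([proj(im,(c[0]+r*np.cos(t),c[1]+r*np.sin(t),43)) for t in a]);return np.array([q[:,0].min(),q[:,0].max(),q[:,1].min()])
s=least_squares(lambda p:ext(p[:2],p[2])-np.array([278.5,364,144]),[477,83,31]);print(s.x,s.fun)
for r in(30,30.5,31):
    s=least_squares(lambda p:ext(p[:2],r)-np.array([278.5,364,144]),[477,83]);print(r,s.x)
print(proj(im,[477.6,80.9,43]),atz(im,492,213,122)[:2])
crop(im,265,130,385,210,6,"pics/w7c.png")
```

```text
[477.88236228  79.10810643  34.09089114] [0. 0. 0.]
30 [478.56258999  83.38795331]
30.5 [478.47998413  82.86801555]
31 [478.39722827  82.34718958]
(np.float64(320.5380080612123), np.float64(184.52616129681982)) [576.98930624  70.54044074]
```

View pics/w7c.png

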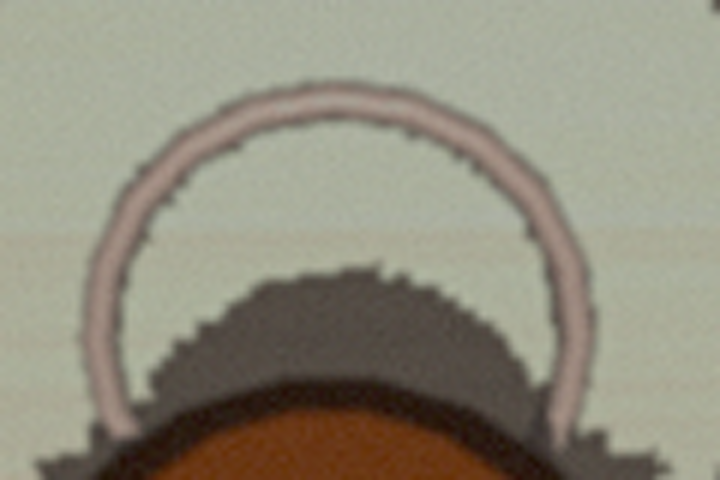

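Run:
```python
from h import *
from scipy.optimize import least_squares
im=load("w7");K=im["K"]
# wire mid points from crop
pts=[(100,340),(108,280),(130,210),(180,150),(250,112),(335,100),(410,108),(480,145),(535,205),(565,270),(578,335),(565,420),(115,415)]
w=np.array([atz(im,265+x/6-.4,130+y/6-.4,42.5)[:2] for x,y in pts])
s=least_squares(lambda p:np.hypot(*(w-p[:2]).T)-p[2],[477,83,30]);print(s.x,s.fun.round(1))
rows([[478.3,80.5,110,-9],[478.3,80.5,92,-9]])
```

```text
[477.66753888  79.60199924  31.9399923 ] [-0.3 -0.6  0.3  0.6  0.3 -0.1  0.2 -0.1 -0.5 -0.6  0.   0.8 -0. ]
t 18.65 [477.6  80.9 174.6] [ 1.799e+02  1.000e-01 -9.100e+00] F [-1.1 -0.5 -0.9] j7 -0.74 w 58.4071642322956
[0.8, 0.2, 64.6, 0.1, 0.1, -0.1]
[0.8, 0.2, 82.6, 0.1, 0.1, -0.1]
```

Wrist and top fits agree on the ring near (478,80), so I'll lower to just above it and look again.

Emit:
arm_command(rows=[[[0.5, 0.5, 15, 0, 0, 0], [0.5, 0.5, 35, 0, 0, 0], [0.5, 0.5, 55, 0, 0, 0], [0.5, 0.5, 68, 0, 0, 0], [0.5, 0.5, 76, 0, 0, 0], [0.5, 0.5, 80, 0, 0, 0], [0.5, 0.5, 80, 0, 0, 0], [0.5, 0.5, 80, 0, 0, 0]]])

```text
clock: 19.32
eef_pos: [478.8, 81.8, 95.6]
tool_rot: [-3.142, -0.001, -0.158]
force: [0.3, -0.6, -1.8]
width: 58.9
```

```bash
python3 st.py
python3 - <<'E'
from h import *
from cell import get_image
im=get_image("wrist");np.savez("w8.npz",**im);crop(im,220,150,420,300,4,"pics/w8.png")
im=get_image("scene");crop(im,280,150,400,250,6,"pics/s8.png")
E
```

```text
t 19.32 [478.8  81.8  95.6] yaw -9.1 r 100.8 d -0.9 Fx,Fy tool 0.39 0.5 Fz -1.83
```

View pics/w8.png

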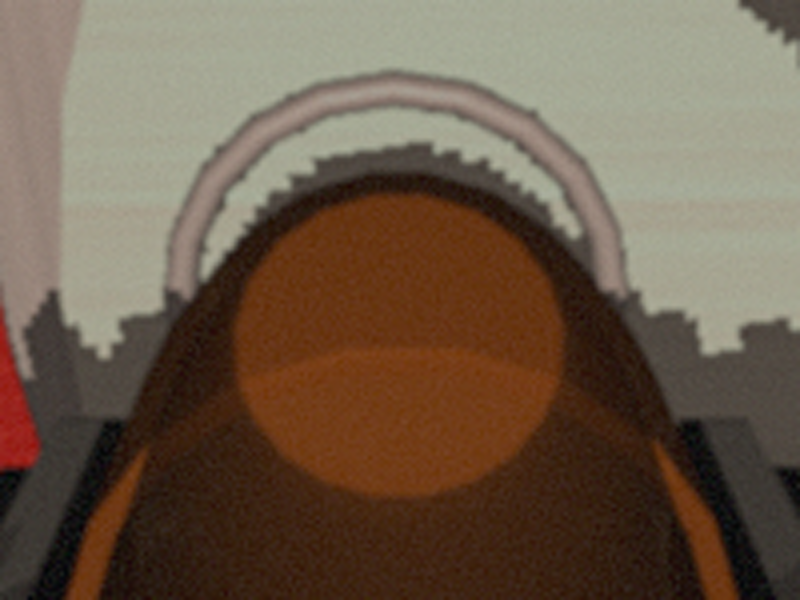

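View pics/s8.png

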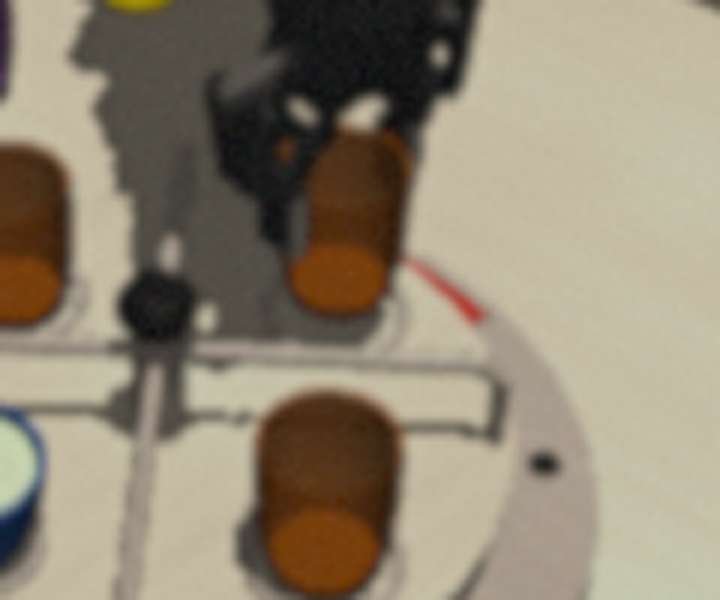

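Run:
```python
from h import *
from scipy.optimize import least_squares
im=load("w8")
pts=[(185,270),(198,215),(228,165),(270,125),(330,96),(395,87),(465,97),(525,127),(570,170),(600,220),(612,270)]
w=np.array([atz(im,220+x/4-.4,150+y/4-.4,42.5)[:2] for x,y in pts])
s=least_squares(lambda p:np.hypot(*(w-p[:2]).T)-p[2],[477,83,30]);print("free",s.x,s.fun.round(1))
for r in(30,30.5):
  s=least_squares(lambda p:np.hypot(*(w-p[:2]).T)-r,[477,83]);print(r,s.x,s.fun.round(1))
for z in(62,64,66):print(z,atz(im,220+400/4-.4,150+345/4-.4,z)[:2])
```

```text
free [478.05257237  80.19292371  31.51925664] [-0.1 -0.  -0.   0.1  0.1 -0.  -0.  -0.1 -0.2  0.1  0.1]
30 [478.37304419  82.10751205] [ 1.3  0.8  0.3  0.1 -0.2 -0.4 -0.3 -0.2  0.2  0.9  1.5]
30.5 [478.2685511   81.48323776] [ 0.8  0.5  0.2  0.1 -0.1 -0.3 -0.2 -0.2  0.   0.6  1. ]
62 [478.49600253  80.79681842]
64 [478.63756158  81.67686797]
66 [478.77912063  82.55691752]
```

Emit:
arm_command(rows=[[[-0.4, 0.8, 3, 0, 0, 0], [-0.4, 0.8, 6, 0, 0, 0], [-0.4, 0.8, 9, 0, 0, 0], [-0.4, 0.8, 12, 0, 0, 0], [-0.4, 0.8, 14, 0, 0, 0], [-0.4, 0.8, 15.5, 0, 0, 0], [-0.4, 0.8, 16.5, 0, 0, 0], [-0.4, 0.8, 16.5, 0, 0, 0]]])

```text
clock: 20.08
eef_pos: [477.8, 81.5, 78.6]
tool_rot: [3.141, 0.0, -0.157]
force: [1.2, -0.5, -1.5]
width: 58.4
```

```bash
python3 st.py
python3 - <<'E'
from h import *
from cell import get_image
im=get_image("wrist");np.savez("w9.npz",**im);crop(im,220,150,420,300,4,"pics/w9.png")
E
```

```text
t 20.08 [477.8  81.5  78.6] yaw -9.0 r 101.8 d -1.3 Fx,Fy tool 1.24 0.3 Fz -1.46
```

View pics/w9.png

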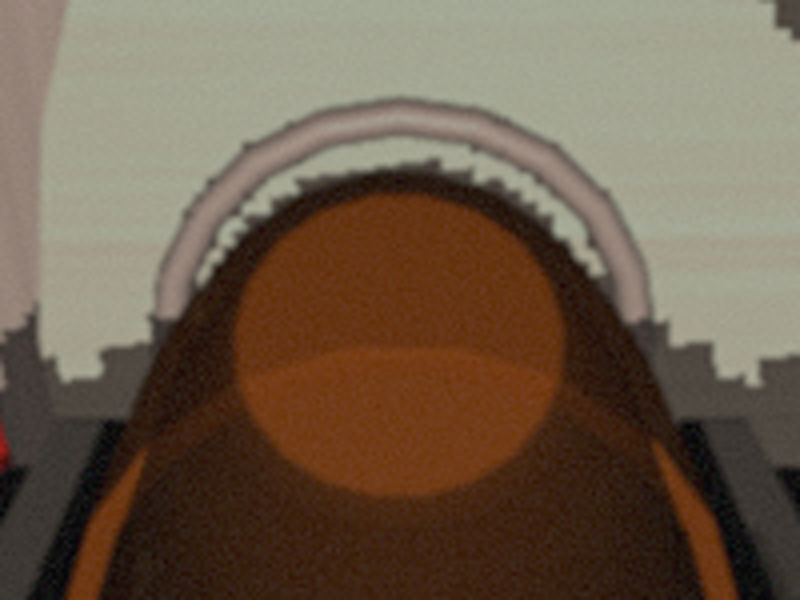

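The foot is inside the ring with about 4 mm of gap on the far side, near enough centred. I'll lower gently until it touches.

Emit:
arm_command(rows=[[[0, 0, 0.5, 0, 0, 0], [0, 0, 1, 0, 0, 0], [0, 0, 1, 0, 0, 0]]])

```text
clock: 20.38
eef_pos: [477.9, 81.5, 77.8]
tool_rot: [-3.142, -0.0, -0.158]
force: [0.5, -0.6, -1.5]
width: 58.6
```

Emit:
arm_command(rows=[[[0, 0, 0.5, 0, 0, 0], [0, 0, 0.5, 0, 0, 0]]])

```text
clock: 20.55
eef_pos: [477.9, 81.5, 77.3]
tool_rot: [-3.142, -0.0, -0.158]
force: [0.1, 0.6, -1.9]
width: 58.4
```

Emit:
arm_command(rows=[[[0, 0, 0.5, 0, 0, 0], [0, 0, 0.5, 0, 0, 0]]])

```text
clock: 20.72
eef_pos: [478.0, 81.5, 76.9]
tool_rot: [-3.142, -0.0, -0.158]
force: [-0.3, -0.8, 0.3]
width: 58.5
```

Emit:
arm_command(rows=[[[0, 0, 0.3, 0, 0, 0], [0, 0, 0.3, 0, 0, 0]]])

```text
clock: 20.88
eef_pos: [478.0, 81.6, 76.9]
tool_rot: [3.142, -0.0, -0.157]
force: [-1.1, 0.3, 4.0]
width: 58.8
```

```bash
python3 st.py
```

```text
t 20.88 [478.   81.6  76.9] yaw -9.0 r 101.6 d -1.2 Fx,Fy tool -1.12 -0.13 Fz 3.98
```

The glass is resting on the tray, with Fz up to +4 N. I'll release it.

Emit:
arm_command(rows=[[[0, 0, 0, 0, 0, 0], [0, 0, 0, 0, 0, 0], [0, 0, 0, 0, 0, 0], [0, 0, 0, 0, 0, 0], [0, 0, 0, 0, 0, 0], [0, 0, 0, 0, 0, 0], [0, 0, 0, 0, 0, 0]]], claw=1)

```text
clock: 21.47
eef_pos: [477.9, 81.5, 76.5]
tool_rot: [-3.142, 0.0, -0.158]
force: [0.4, -0.3, -0.1]
width: 85.4
```

```bash
python3 st.py
python3 - <<'E'
from h import *
from cell import get_image
im=get_image("wrist");np.savez("w10.npz",**im);cv2.imwrite("pics/w10.png",im["pixels"][:,:,::-1])
E
```

```text
t 21.47 [477.9  81.5  76.5] yaw -9.0 r 101.7 d -1.3 Fx,Fy tool 0.49 0.21 Fz -0.11
```

View pics/w10.png

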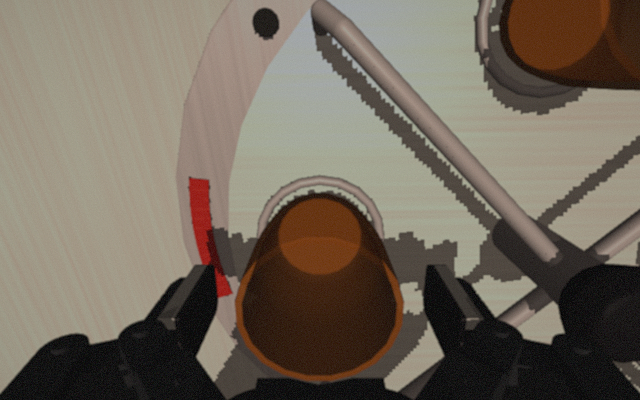

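The glass stands inside the ring at (320,235) and both fingers are clear of it. I'll rise straight up and move away.

Emit:
arm_command(rows=[[[0, 0, -5, 0, 0, 0], [0, 0, -15, 0, 0, 0], [0, 0, -35, 0, 0, 0], [0, 0, -60, 0, 0, 0], [0, 0, -90, 0, 0, 0], [0, 0, -125, 0, 0, 0], [0, 0, -155, 0, 0, 0], [0, 30, -175, 0, 0, 0], [0, 70, -180, 0, 0, 0], [0, 110, -180, 0, 0, 0], [0, 150, -180, 0, 0, 0], [0, 190, -180, 0, 0, 0], [0, 225, -180, 0, 0, 0], [0, 240, -180, 0, 0, 0], [0, 240, -180, 0, 0, 0], [0, 240, -180, 0, 0, 0]]])

```text
clock: 22.85
eef_pos: [440.0, -155.9, 257.2]
tool_rot: [-3.141, -0.001, -0.16]
force: [0.2, 1.1, 0.7]
width: 85.5
```

```bash
python3 st.py
python3 - <<'E'
from h import *
from cell import get_image
im=get_image("top");np.savez("t9.npz",**im);crop(im,245,105,395,260,4,"pics/t9.png")
cv2.imwrite("pics/cmp2.png",im["pixels"][:,:,::-1])
im=get_image("scene");crop(im,200,110,400,270,4,"pics/s9.png")
E
```

```text
t 22.85 [ 440.  -155.9  257.2] yaw -9.1 r 101.3 d -241.9 Fx,Fy tool 0.04 -1.14 Fz 0.75
```

View pics/t9.png

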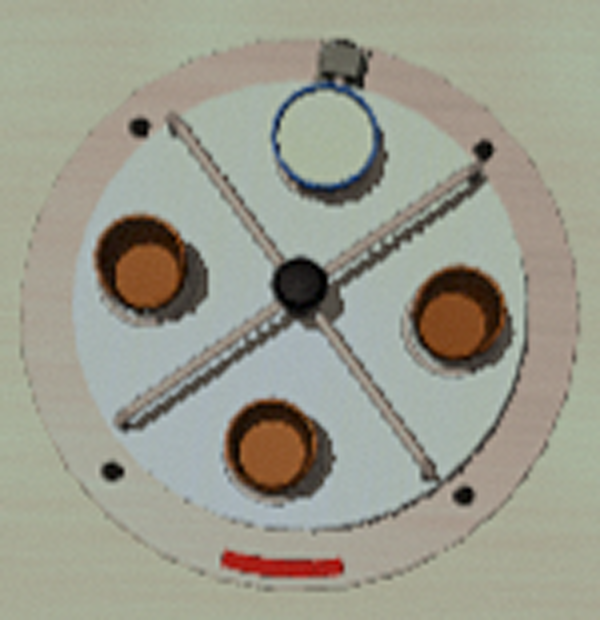

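View pics/s9.png

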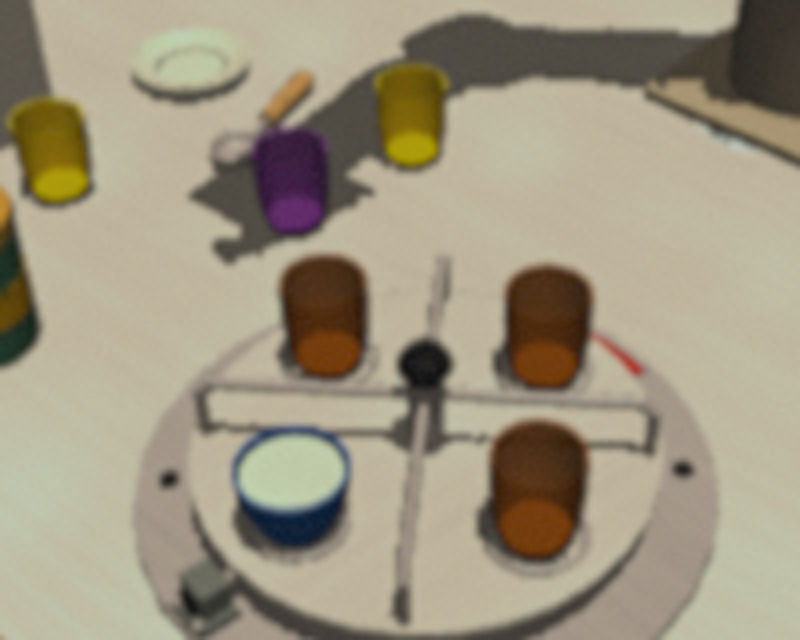

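View pics/cmp2.png

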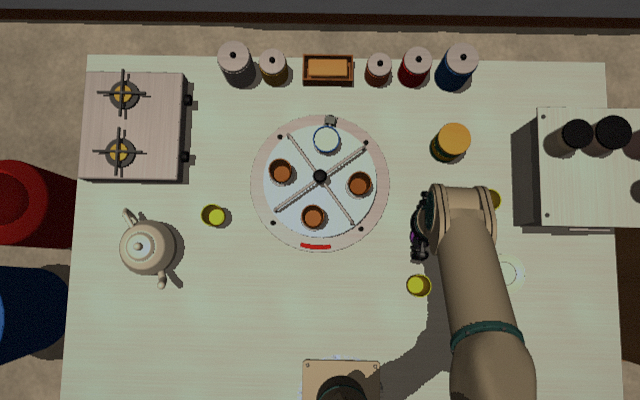

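The glass stands upright in the ring at (272,450) in the crop. The tray is still caught with the pin in, everything else is in place, and the arm is clear.

```bash
python3 -c "
from cell import order
print(order.finish_job())"
```

```text
the job is handed in; nothing more can be done
None
```

The empty place is locked at the front by the catch, the amber glass stands upright in it, and the job is handed in at about 23 s of the 72 s.

- **Turning the tray:** I pushed the spoke anticlockwise by about 62°, at roughly 2.5 N or less by the readings at the end of each move. The catch dropped in with the place about 6° before the band's middle. The top picture showed the catch's pull knob had gone in. One further nudge raised the push to 4.8 N with almost no movement, so I stopped there.
- **Placing the glass:** I lowered the glass until it touched, with about 4 N upward on the tool, then released it and moved the arm clear.
- **Last checks:** The final pictures show the glass inside the ring, the pin still in, and the tray at the same angle as before the placing. The other two glasses, the sugar bowl, the teapot, the tin and the look-alikes were where they had been. The arm partly hid the purple glass and one yellow glass in the last top view, but the scene camera showed both standing.
- **Disagreement:** The top and wrist cameras differed by about 2–3 mm. I used the wrist view for the final alignment, and the last view before touchdown showed about 4 mm of gap on the far side, where a centred foot would have 5 mm.

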